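# Carry a rolling tin on a wooden carrier to the chopping board

## Robot

A 6-joint arm with a two-finger parallel gripper is mounted at the origin on the work surface. World frame = base frame: x ahead of the robot, y to its left, z up, the work surface at z = 0. Lengths are in m, angles in rad, forces in N, time in s.
With the tool pointing down it reaches from about 0.35 to 0.975 m from the base axis. Payload 4.9 kg.
Tool frame: the origin (TCP) lies at the very end of the fingers, on their centre line; the grasp point (between the pads) lies 19 mm behind it; z points along the fingers, y is the line along which they close (so a half turn about z gives the same grasp; the last joint's range is limited). The gripper opens to 85 mm and grips with 20 to 120 N. Pads are 22 mm wide; open, the fingers measure 114 mm over their backs; the gripper's body (76 mm by 85 mm) begins 54 mm behind the grasp point. The pads swing forward as they close: fully open they stand 13 mm farther back than shut.
Start: joints at [-1.35, 0.053, 1.613, -0, 1.476, -0.119], TCP at [0.208, -0.589, 0.231] pointing down, gripper open.
Joint ranges: [-3.01, 3.01], [-1.01, 2.22], [0.06, 2.58], [-1.02, 4.17], [0.09, 2.62], [-3.14, 3.14]. Speed limits (rad/s): [2.57, 2.57, 3.14, 3.14, 3.14, 3.14].

## Interface

Orientations are given as a unit quaternion [w, x, y, z].
In Python, from plant import monitor, vision, manip gives the robot as it stands. The module is installed in compiled form; this text tells all that it offers.
- The arm moves only by the tool arm_command, never from a script. Its argument "rows" is a list of rows, each a list of 3 entries, a list of its own where there are three numbers: the finger opening in mm, from 0 to 85.4, then the shift along the world's x, y, z in units of 30 cm (1.0 is 30 cm), then the turn, a rotation vector about the world's x, y, z in units of pi/2 rad (1.0 is pi/2 rad). In form: [[claw, [x, y, z], [wx, wy, wz]], ...]. A call has 1 to 12 rows; each row is the pose to reach, as a shift and turn from the pose commanded when the call began; what a row does not reach only later rows make up. A row lasts 1/12 s, in which the tool goes at most 41.7 mm and 7.16 degrees, less where a joint would pass 70% of its speed; a pose out of reach is approached as far as the arm can. A call with a number of a shift or a turn outside -1 to 1 is refused whole. A call with a gripper value outside its range is refused whole. The fingers move at their own pace and stop on an object; the grip force is fixed at half the most. Time passes only in rows, so rows that repeat a pose let the fingers close. It gives the time, the measured TCP pose, the force, the opening and the grip force at its end, in the units of the state.
- monitor.state(): the state, without advancing time (a new reading comes with each control period).
- vision.grab_frame(name): name is "side" or "top" or "wrist"; returns a dict with "color" (420x560x3 uint8, red, green, blue), "z_map" (420x560 float32, m along the optical axis (not along the pixel's ray), 0 where there is no reading), "mtx" (3x3 intrinsics, pixels), "R" (3x3) and "t" (3): a world point X has camera coordinates R X + t. Camera axes: x right, y down, z forward; pixel columns grow to the right and rows downward; lengths in m; the calibration is good to about 2 mm. The wrist camera is an equidistant fisheye: a pixel r from the principal point sees the ray r / f radians off the axis. A picture is of the moment at which its call begins.
- manip.job_done(): hands the job in; it is judged then, once.
The state is a dict: "time": time; "joint_pos": joint angles; "joint_vel": joint speeds; "joint_efforts": joint torques, N m; "tool_pos": TCP position; "tool_rot": TCP orientation; "contact_force": force on the tool from outside, world axes, zero at the start; "ft_torque": the same for the moment, N m; "gripper_width": opening from 0.0 (shut) to 1.0 (fully open); "grasp_force": force on a finger pad.
Only numpy, scipy, OpenCV 4.12 (cv2) and the standard library are available. Lean on these libraries where they do the work, as an engineer would, in place of code of your own. Each camera call takes 0.05 s, during which the arm holds its last target. There are 200 camera calls.

## Task

Lift the wooden carrier by its handle and, without touching the tin, tilt it gently so that the loose tin rolls to the middle and stays between the two inlaid lines for three seconds before you carry it across. Keep the tin near the middle all the way, hold the carrier for two seconds just above the chopping board with the tin between the lines, then set it down gently, centred and square on the board, and let go with the tin still resting between the lines. Do not tip the carrier steeply or let the tin bang about, and leave everything else where it is.

Things in the scene. Friction and masses are not known exactly. Their poses are not given: they have to be found in the camera images.
- carrier: Open wooden carrier with arched handle, loose, 0.6 kg, starts flat on the worktop. Origin: centre of underside; x along its length, y across, z up. Smooth level floor 300 x 114 mm, 10 mm thick (top at z = 10 mm). End boards: inner faces at x = +-140 mm, up to z = 55 mm. Side rails: inner faces 98 mm apart, up to z = 32 mm. Rotation by + about its y sends the tin to +x.
- handle (a point): Centre of the carrier's handle bar, 150 mm above its underside (axes as the carrier's). The flat bar runs across the carrier along y: 14 mm thick in x, 40 mm high, 114 mm long between two posts (20 x 10 mm, at y = +-62 mm, outside the rails). Gripped here from above with about 40 N, fingers closing along the carrier's x, it follows the hand about its y, with some give.
- middle (a point): Centre of the carrier's floor, on its upper face, 10 mm above its underside (axes as the carrier's). Two thin dark lines inlaid across the floor, at x = +-40 mm from here, mark the middle: the tin is between the lines when its centre is.
- tin: Full tin lying in the carrier, axis along the carrier's y: radius 33, length 90 mm, nominally 0.3 kg. Origin: its centre (turns as it rolls), 43 mm above the carrier's underside. Starts 55 to 95 mm off the middle (carrier -x); end boards stop it at +-107 mm. Rolls freely as a solid cylinder: 6.5 m/s2 per rad of floor tilt, less 2/3 of the carrier's acceleration; rolling resistance 0.003 of weight.
- board: Thick light-wood chopping board lying fixed on the worktop on the other side, 320 x 190 x 20 mm. Origin: centre of its underside (upper face at z = 20 mm); x along its length, y across. The carrier is to stand on it with its length along the board's length (either way round).
- spice_jar: Amber spice jar, 42 mm across, 85 mm high, between the carrier and the board; leave it. Origin: centre of its underside.
- mug: White mug, 80 mm across, 90 mm high, at the back; leave it. Origin: centre of its underside.
Not all that is in view belongs to the job. What is shaped like the tin but black or purple is not meant.

How it is judged:
On the way, in this order (a step that is already met when the one before it is completed fails the run):
1. the carrier is held clear of the worktop (over 50 mm) with the tin between the lines, for 3 s (height (world z) of carrier above 0.05 m and x of tin in the frame of carrier between -0.04 and 0.04 m), for 3 s.
2. the carrier is held above the board (within 60 mm of its centre, over 10 mm clear) with the tin between the lines, for 2 s (horizontal distance between carrier and board below 0.06 m and z of carrier in the frame of board above 0.03 m and x of tin in the frame of carrier between -0.04 and 0.04 m), for 2 s.
At the end, for the whole second after the job is handed in: The carrier stands flat on the chopping board, its centre within 35 mm of the board's and square to it within 0.15 rad, let go and at rest; the tin rests on the carrier's floor between the lines, its centre within 40 mm of the middle (horizontal distance between carrier and board below 0.035 m and angle between the x axis of carrier and the x axis of board, either way round below 0.15 rad and z of carrier in the frame of board between 0.015 and 0.026 m and angle between carrier's own z axis and vertical below 0.04 rad and x of tin in the frame of carrier between -0.04 and 0.04 m and z of tin in the frame of carrier below 0.055 m and linear speed of carrier below 0.02 m/s and linear speed of tin below 0.03 m/s); the robot touches nothing.
It fails at once if the fingers or the arm touch the tin (contact force between any of the arm, the fingers and tin above 0.5 N).
It fails at once if the tin leaves the carrier's floor or bangs against the carrier (over 25 N), or the carrier is tipped by more than 0.3 rad (z of tin in the frame of carrier above 0.07 m or contact force between tin and carrier above 25 N or angle between carrier's own z axis and vertical above 0.3 rad).
It fails at once if the tin is more than 70 mm off the middle when the carrier is more than 200 mm from where it started (distance of carrier from where it was at the start of the episode above 0.2 m and not (x of tin in the frame of carrier between -0.07 and 0.07 m)).
It fails at once if the carrier is slammed onto the board (over 60 N) (contact force between carrier and board above 60 N).
It fails at once if a bystander is shifted by more than 30 mm (distance of any of spice_jar, mug from where it was at the start of the episode above 0.03 m).
It also fails if it takes over 72 s, if anything falls off the work surface, if the arm or the gripper's body presses on something with over 40 N, if the wrist force passes 120 N, or if a joint passes its speed limit or range.

## Working session

There is one attempt and no reset: what is moved stays moved. The work goes in short steps, Python scripts to look and compute and a tool call to move; the robot and the scene stay as the last step left them, time stands still between calls to the robot, and variables do not carry over. Pictures are saved under pics/ and viewed, at most 10 in all, crops included, and the job is handed in when it is done.

Besides the shell and the picture viewer there is one more tool, called after "Emit:" in YAML: its name, and indented under it one key for each argument. arm_command: Moves the arm, as the interface text tells. Shifts and turns lie within -1 to 1; 1 stands for 30 cm of shift or pi/2 rad of turn. Its arguments: {"type":"object","properties":{"rows":{"type":"array"}},"required":["rows"]}

```bash
mkdir -p pics
cat > h.py <<'E'
import numpy as np, cv2
from plant import monitor, vision, manip
def grab(n): return vision.grab_frame(n)
def cloud(f):
    z=f["z_map"].astype(float); K=f["mtx"]
    v,u=np.mgrid[:z.shape[0],:z.shape[1]]
    c=np.stack([(u-K[0,2])/K[0,0]*z,(v-K[1,2])/K[1,1]*z,z],-1)
    P=(c-f["t"])@f["R"]; P[z==0]=np.nan
    return P
E
python3 - <<'E'
from h import *
s=monitor.state(); print({k:np.round(v,3) for k,v in s.items()})
a=grab("top");b=grab("side")
np.savez("a.npz",top=a["color"],**{k+n:f[k] for n,f in(("t",a),("s",b)) for k in("color","z_map","mtx","R","t")})
cv2.imwrite("pics/top1.png",a["color"][...,::-1]);cv2.imwrite("pics/side1.png",b["color"][...,::-1])
for f in(a,b): print((-f["R"].T@f["t"]).round(3), f["R"][2].round(2), f["mtx"][0,0])
E
```

```text
{'time': np.float64(0.0), 'joint_pos': array([-1.35 ,  0.053,  1.614, -0.   ,  1.476, -0.119]), 'joint_vel': array([ 0.   , -0.001,  0.   , -0.   ,  0.   , -0.001]), 'joint_efforts': array([ 0.0000e+00, -3.9368e+01, -3.7018e+01, -0.0000e+00,  7.0000e-03,
       -0.0000e+00]), 'tool_pos': array([ 0.208, -0.589,  0.23 ]), 'tool_rot': array([-0.001,  0.986,  0.169, -0.   ]), 'contact_force': array([ 0.102, -0.419,  0.027]), 'ft_torque': array([-0.024, -0.022,  0.025]), 'grasp_force': np.float64(0.0), 'gripper_width': np.float64(0.994)}
[0.391 0.009 1.06 ] [ 0.09  0.02 -1.  ] 414.5476569537687
[0.118 0.882 0.993] [ 0.3  -0.67 -0.68] 529.652899131991
```

View pics/top1.png

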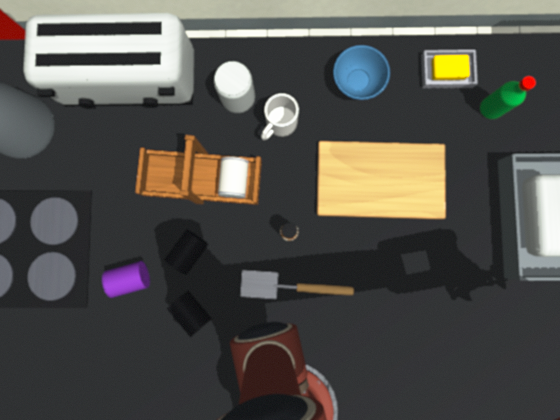

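View pics/side1.png

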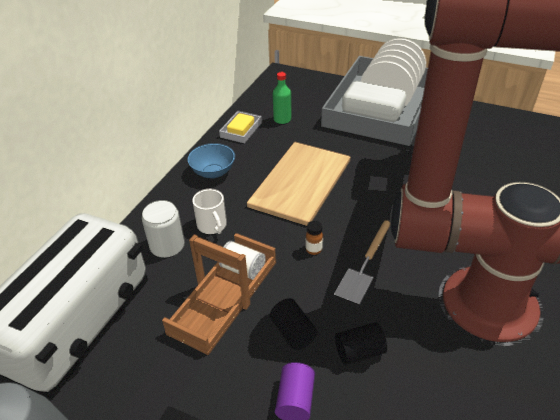

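The top view shows the carrier around pixel (198,176), its handle bar at (189,165), the white tin at (233,177), the board at (381,179), the jar at (289,231) and the mug at (281,115). The side view shows the same layout, with the handle at (220,265) and the board at (300,182). Next I measure from both clouds.

```bash
cat >> h.py <<'E'
def wood(f): # brown carrier mask
    h=cv2.cvtColor(f["color"],cv2.COLOR_RGB2HSV).astype(int); return (h[...,0]>4)&(h[...,0]<17)&(h[...,1]>130)&(h[...,2]>50)
def rect(p): 
    (c,s,a)=cv2.minAreaRect((p[:,:2]*1000).astype(np.float32)); return np.round(c,1),np.round(s,1),round(a,2)
E
python3 - <<'E'
from h import *
d=np.load("a.npz")
for n in "ts":
    f={k:d[k+n] for k in("color","z_map","mtx","R","t")}
    P=cloud(f); x,y,z=P[...,0],P[...,1],P[...,2]
    near=(x>.3)&(x<.65)
    def sh(name,m,ed=0):
        p=P[m]; print(n,name,len(p),"mean",p.mean(0).round(4) if len(p) else "", "zpct",np.percentile(p[:,2],[2,50,98]).round(4), rect(p))
    w=near&(y>.03)&(y<.42)
    print("zhist",np.histogram(z[w],bins=np.arange(-.01,.2,.01))[0])
    sh("handletop",w&(z>.161)&(z<.18)&wood(f))
    sh("bar",w&(z>.135)&(z<.18)&wood(f))
    sh("carrier all",w&wood(f)&(z>.005)&(z<.06))
    sh("ends",w&wood(f)&(z>.045)&(z<.06))
    hs=cv2.cvtColor(f["color"],cv2.COLOR_RGB2HSV)
    sh("tin",(x>.35)&(x<.55)&(y>.05)&(y<.25)&(hs[...,1]<60)&(hs[...,2]>100)&(z>.03)&(z<.09))
    sh("board",(x>.25)&(x<.65)&(y>-.45)&(y<-.07)&(z>.012)&(z<.028)&(hs[...,1]>60)&(hs[...,2]>120))
    sh("jar",(x>.2)&(x<.38)&(y>-.05)&(y<.06)&(z>.03)&(z<.1))
    sh("mug",(x>.5)&(x<.66)&(y>-.05)&(y<.06)&(z>.03)&(z<.12))
E
```

```text
zhist [5780 8597 1490  306  691  325 1003 1331  602   16   14   13   16   14
   52   71   64  292  172    0]
t handletop 455 mean [0.5756 0.2232 0.1692] zpct [0.1623 0.1695 0.173 ] (array([577.2, 223.6]), array([ 20.5, 134.9]), 84.88)
t bar 628 mean [0.5752 0.2216 0.1634] zpct [0.1365 0.1687 0.1727] (array([577.2, 223.8]), array([ 20.5, 134.8]), 85.11)
t carrier all 3964 mean [0.5787 0.2521 0.0199] zpct [0.0065 0.0115 0.0563] (array([576.4, 233.3]), array([318.4, 132.3]), 85.26)
t ends 454 mean [0.5777 0.2349 0.0539] zpct [0.0463 0.0542 0.0583] (array([575.8, 224.4]), array([300.5, 132.1]), 84.97)
t tin 329 mean [0.5353 0.1366 0.0664] zpct [0.0346 0.0699 0.078 ] (array([537.2, 140. ]), array([66.2, 27.7]), 87.58)
t board 8994 mean [ 0.554  -0.2329  0.0196] zpct [0.0154 0.0196 0.0234] (array([ 465., -234.]), array([324.1, 371. ]), 89.52)Traceback (most recent call last):
  File "<stdin>", line 18, in <module>
  File "<stdin>", line 8, in sh
    return _quantile_unchecked(
        a, q, axis, out, overwrite_input, method, keepdims, weights)
    return _ureduce(a,
                    func=_quantile_ureduce_func,
    ...<5 lines>...
                    overwrite_input=overwrite_input,
                    method=method)
    r = func(a, **kwargs)
    result = _quantile(arr,
                       quantiles=q,
    ...<2 lines>...
                       out=out,
                       weights=wgt)
    slices_having_nans = np.isnan(arr[-1, ...])
                                  ~~~^^^^^^^^^
IndexError: index -1 is out of bounds for axis 0 with size 0
```

Run:
```python
from h import *
d=np.load("a.npz")
for n in "ts":
    f={k:d[k+n] for k in("color","z_map","mtx","R","t")}
    P=cloud(f); x,y,z=P[...,0],P[...,1],P[...,2]
    hs=cv2.cvtColor(f["color"],cv2.COLOR_RGB2HSV)
    def sh(name,m,k=1):
        m=cv2.morphologyEx(m.astype(np.uint8),cv2.MORPH_OPEN,np.ones((k,k)))>0
        p=P[m]
        if len(p)<5: print(n,name,"none"); return
        print(n,name,len(p),"mean",p.mean(0).round(4), "zpct",np.percentile(p[:,2],[2,50,98]).round(4), rect(p), "x",np.percentile(p[:,0],[1,99]).round(3),"y",np.percentile(p[:,1],[1,99]).round(3))
    w=(x>.4)&(x<.75)&(y>.03)&(y<.42)
    sh("handletop",w&(z>.161)&(z<.18)&wood(f))
    sh("ends",w&wood(f)&(z>.045)&(z<.06))
    sh("tin",(x>.45)&(x<.65)&(y>.05)&(y<.25)&(hs[...,1]<60)&(hs[...,2]>100)&(z>.04)&(z<.09))
    sh("tintop",(x>.45)&(x<.65)&(y>.05)&(y<.25)&(hs[...,1]<60)&(hs[...,2]>100)&(z>.070)&(z<.09))
    sh("board",(x>.4)&(x<.7)&(y>-.45)&(y<-.05)&(z>.012)&(z<.028)&(hs[...,1]>60)&(hs[...,2]>120),5)
    sh("jar",(x>.35)&(x<.5)&(y>-.08)&(y<.06)&(z>.03)&(z<.1))
    sh("mug",(x>.6)&(x<.8)&(y>-.06)&(y<.09)&(z>.03)&(z<.12))
```

```text
t handletop 455 mean [0.5756 0.2232 0.1692] zpct [0.1623 0.1695 0.173 ] (array([577.2, 223.6]), array([ 20.5, 134.9]), 84.88) x [0.51  0.642] y [0.21  0.237]
t ends 454 mean [0.5777 0.2349 0.0539] zpct [0.0463 0.0542 0.0583] (array([575.8, 224.4]), array([300.5, 132.1]), 84.97) x [0.51  0.642] y [0.072 0.376]
t tin 1015 mean [0.5676 0.1347 0.069 ] zpct [0.0471 0.0717 0.0784] (array([569.2, 137.4]), array([65.6, 90.6]), 85.25) x [0.523 0.614] y [0.104 0.169]
t tintop 575 mean [0.5691 0.1376 0.0746] zpct [0.0703 0.0747 0.0789] (array([569.4, 139.3]), array([44.6, 90.6]), 85.51) x [0.525 0.614] y [0.117 0.16 ]
t board 9332 mean [ 0.5667 -0.2345  0.0196] zpct [0.0155 0.0196 0.0234] (array([ 568.2, -234.9]), array([320.4, 190.6]), 87.98) x [0.473 0.661] y [-0.391 -0.078]
t jar 239 mean [4.348e-01 3.000e-04 8.000e-02] zpct [0.041  0.0848 0.0883] (array([435.1,   0.5]), array([41.5, 39.1]), 73.98) x [0.416 0.453] y [-0.02  0.02]
t mug 769 mean [0.719  0.0271 0.0674] zpct [0.0319 0.0697 0.0931] (array([700.1,  33.4]), array([197.9, 111.8]), 0.56) x [0.605 0.793] y [-0.022  0.09 ]
s handletop
[... 370 characters left out ...]
ay([569.6, 140. ]), array([66.2, 94.2]), 88.43) x [0.523 0.615] y [0.111 0.172]
s tintop 320 mean [0.5644 0.1365 0.0747] zpct [0.0705 0.0747 0.0787] (array([570.5, 138.4]), array([41.8, 94. ]), 85.43) x [0.525 0.615] y [0.117 0.16 ]
s board 4611 mean [ 0.5654 -0.2203  0.0195] zpct [0.0145 0.0196 0.024 ] (array([ 568.4, -237.1]), array([329.3, 191.9]), 88.03) x [0.474 0.662] y [-0.389 -0.075]
s jar 379 mean [0.4339 0.0084 0.0659] zpct [0.0328 0.0695 0.0871] (array([436.3,   1. ]), array([41.6, 43.1]), 35.19) x [0.416 0.454] y [-0.018  0.021]
s mug 1087 mean [0.7158 0.0258 0.0633] zpct [0.0319 0.0642 0.0907] (array([695.2,  30.4]), array([186.4, 112.3]), 1.75) x [0.604 0.765] y [-0.022  0.081]
```

Emit:
arm_command:
  rows:
    - [85,[0.667,0.967,0.2],[0,0,-0.272]]
    - [85,[0.667,0.967,0.2],[0,0,-0.272]]
    - [85,[0.667,0.967,0.2],[0,0,-0.272]]
    - [85,[0.667,0.967,0.2],[0,0,-0.272]]
    - [85,[0.667,0.967,0.2],[0,0,-0.272]]
    - [85,[0.667,0.967,0.2],[0,0,-0.272]]
    - [85,[0.667,0.967,0.2],[0,0,-0.272]]
    - [85,[0.667,0.967,0.2],[0,0,-0.272]]
    - [85,[0.667,0.967,0.2],[0,0,-0.272]]
    - [85,[0.667,0.967,0.2],[0,0,-0.272]]

```text
time: 0.93
tool_pos: [0.4106, -0.2958, 0.2924]
tool_rot: [-0.0, 0.999, -0.041, 0.001]
contact_force: [0.4, 0.5, -0.2]
gripper_width: 0.994
grasp_force: 0.0
```

Emit:
arm_command:
  rows:
    - [85,[0.333,0.967,0],[0,0,0]]
    - [85,[0.333,0.967,0],[0,0,0]]
    - [85,[0.333,0.967,0],[0,0,0]]
    - [85,[0.333,0.967,0],[0,0,0]]
    - [85,[0.333,0.967,0],[0,0,0]]
    - [85,[0.333,0.967,0],[0,0,0]]
    - [85,[0.333,0.967,0],[0,0,0]]
    - [85,[0.333,0.967,0],[0,0,0]]
    - [85,[0.333,0.967,0],[0,0,0]]

```text
time: 1.68
tool_pos: [0.5086, -0.0065, 0.2905]
tool_rot: [-0.0, 0.999, -0.041, -0.001]
contact_force: [0.4, -0.0, 0.6]
gripper_width: 0.994
grasp_force: 0.0
```

Emit:
arm_command:
  rows:
    - [85,[0.23,0.777,0],[0,0,0]]
    - [85,[0.23,0.777,0],[0,0,0]]
    - [85,[0.23,0.777,0],[0,0,0]]
    - [85,[0.23,0.777,0],[0,0,0]]
    - [85,[0.23,0.777,0],[0,0,0]]
    - [85,[0.23,0.777,0],[0,0,0]]
    - [85,[0.23,0.777,0],[0,0,0]]
    - [85,[0.23,0.777,0],[0,0,0]]
    - [85,[0.23,0.777,0],[0,0,0]]
    - [85,[0.23,0.777,0],[0,0,0]]

```text
time: 2.52
tool_pos: [0.5774, 0.2221, 0.2911]
tool_rot: [0.0, 0.999, -0.045, -0.0]
contact_force: [0.2, -0.1, -0.2]
gripper_width: 0.992
grasp_force: 0.0
```

Emit:
arm_command:
  rows:
    - [85,[0,0,-0.1],[0,0,0]]
    - [85,[0,0,-0.2],[0,0,0]]
    - [85,[0,0,-0.3],[0,0,0]]
    - [85,[0,0,-0.4],[0,0,0]]
    - [85,[0,0,-0.47],[0,0,0]]
    - [85,[0,0,-0.51],[0,0,0]]
    - [85,[0,0,-0.533],[0,0,0]]
    - [85,[0,0,-0.533],[0,0,0]]
    - [85,[0,0,-0.533],[0,0,0]]

```text
time: 3.27
tool_pos: [0.5781, 0.2237, 0.1328]
tool_rot: [-0.0, 0.999, -0.044, 0.001]
contact_force: [0.3, 0.1, 0.5]
gripper_width: 0.996
grasp_force: 0.0
```

Run:
```python
from h import *
s=monitor.state(); print(s["time"],s["tool_pos"].round(4),s["contact_force"].round(2),s["joint_pos"].round(2))
f=grab("side");w=grab("wrist")
cv2.imwrite("pics/g1.png",np.hstack([f["color"][150:400,120:420],w["color"][85:335,130:430]])[...,::-1])
```

```text
3.2667 [0.5781 0.2237 0.1328] [0.3  0.05 0.47] [ 0.25  0.12  1.71 -0.    1.31  1.91]
```

View pics/g1.png

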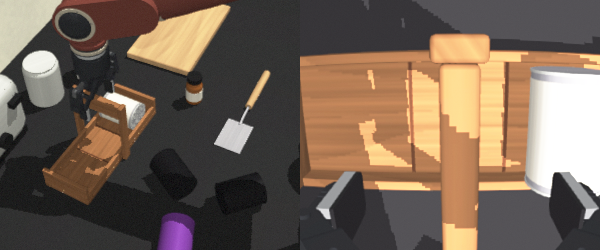

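The left crop shows the fingers straddling the handle. The right (wrist) crop shows the bar at (460,150), inlaid lines at crop x of about 410 and 505, and the tin at 530 and beyond. I'll close the gripper and build the tin and tilt estimator.

Emit:
arm_command:
  rows:
    - [0,[0,0,0],[0,0,0]]
    - [0,[0,0,0],[0,0,0]]
    - [0,[0,0,0],[0,0,0]]
    - [0,[0,0,0],[0,0,0]]
    - [0,[0,0,0],[0,0,0]]
    - [0,[0,0,0],[0,0,0]]
    - [0,[0,0,0],[0,0,0]]
    - [0,[0,0,0],[0,0,0]]

```text
time: 4.03
tool_pos: [0.5774, 0.2239, 0.1316]
tool_rot: [0.0, 0.999, -0.044, 0.0]
contact_force: [-0.7, -1.2, 2.3]
gripper_width: 0.157
grasp_force: 59.7
```

```bash
cat >> h.py <<'E'
from scipy.optimize import least_squares
from scipy.spatial.transform import Rotation as Ro
def wcloud(f):
    K=f["mtx"]; z=f["z_map"].astype(float); v,u=np.mgrid[:z.shape[0],:z.shape[1]]
    dx=(u-K[0,2])/K[0,0]; dy=(v-K[1,2])/K[1,1]; r=np.hypot(dx,dy)+1e-9
    k=np.tan(np.minimum(r,1.5))/r*z
    P=(np.stack([dx*k,dy*k,z],-1)-f["t"])@f["R"]; P[(z==0)|(r>1.3)]=np.nan
    return P
def est(verbose=False):
    """carrier tilt about its y (+ sends tin to +x), tin x, from the wrist camera; carrier x taken as -tool y"""
    s=monitor.state(); w,a,b,c=s["tool_rot"]; R=Ro.from_quat([a,b,c,w]).as_matrix()
    g=s["tool_pos"]-R[:,2]*.019
    cx=-R[:,1]; cx=np.array([cx[0],cx[1],0]);cx/=np.linalg.norm(cx); cy=np.cross([0,0,1],cx)
    f=grab("wrist"); P=wcloud(f); q=P-g; l=np.stack([q@cx,q@cy,q[...,2]],-1)
    h=cv2.cvtColor(f["color"],cv2.COLOR_RGB2HSV).astype(int)
    m=(h[...,1]>90)&(np.abs(l[...,0])<.137)&(np.abs(l[...,1])<.045)&(l[...,2]<-.11)&(l[...,2]>-.17)&np.isfinite(l[...,0])
    p=l[m]; fit=least_squares(lambda k:k[0]+k[1]*p[:,0]+k[2]*p[:,1]-p[:,2],[-.14,0,0],loss="soft_l1",f_scale=.002).x
    th=-np.arctan(fit[1])
    # tin points in carrier frame (x along floor, n height above floor)
    X=l[...,0]*np.cos(th)-l[...,2]*np.sin(th); N=(l[...,2]-fit[0]-fit[1]*l[...,0]-fit[2]*l[...,1])*np.cos(th)
    t=(h[...,1]<70)&(h[...,2]>90)&(np.abs(X)<.145)&(np.abs(l[...,1])<.055)&(N>.02)&(N<.075)
    tx=X[t];tn=N[t]
    sx=least_squares(lambda k:np.hypot(tx-k[0],tn-.033)-.033,[np.median(tx)],loss="soft_l1",f_scale=.002).x[0] if len(tx)>20 else np.nan
    hand=-np.arcsin(R[2]@-R[:,1])
    if verbose: print("n",len(p),len(tx),"Nmax",np.percentile(tn,98).round(4) if len(tx) else 0)
    print(f"t={s['time']:.2f} tcp={s['tool_pos'].round(4)} hand={hand:.4f} tilt={th:.4f} floor={fit[0]:.4f} ({fit[0]+g[2]:.4f} world) roll={fit[2]:.3f} tin={sx*1000:.1f}mm torque={s['ft_torque'].round(2)} F={s['contact_force'].round(1)} grip={s['grasp_force']:.0f}")
    return f
E
python3 - <<'E'
from h import *
est(True);est()
E
```

```text
n 18205 10845 Nmax 0.0669
t=4.03 tcp=[0.5774 0.2239 0.1316] hand=-0.0005 tilt=0.0004 floor=-0.1393 (0.0113 world) roll=0.001 tin=-86.6mm torque=[-0.11  0.1   0.05] F=[-0.7 -1.2  2.3] grip=60
t=4.08 tcp=[0.5774 0.2239 0.1316] hand=-0.0005 tilt=0.0005 floor=-0.1393 (0.0113 world) roll=0.000 tin=-86.6mm torque=[-0.11  0.11 -0.02] F=[-0.4 -1.3  2.1] grip=60
```

Emit:
arm_command:
  rows:
    - [0,[0,0,0.01],[0,0,0]]
    - [0,[0,0,0.03],[0,0,0]]
    - [0,[0,0,0.05],[0,0,0]]

```text
time: 4.38
tool_pos: [0.5754, 0.2238, 0.144]
tool_rot: [0.001, 0.999, -0.044, -0.003]
contact_force: [-0.8, -0.0, -8.7]
gripper_width: 0.157
grasp_force: 58.6
```

```bash
python3 -c "
from h import *
est();est()"
```

```text
t=4.38 tcp=[0.5754 0.2238 0.144 ] hand=-0.0020 tilt=-0.0003 floor=-0.1393 (0.0237 world) roll=0.006 tin=-86.6mm torque=[ 0.17 -0.    0.08] F=[-0.8 -0.  -8.7] grip=59
t=4.43 tcp=[0.5767 0.2241 0.1464] hand=-0.0002 tilt=-0.0009 floor=-0.1393 (0.0261 world) roll=0.001 tin=-86.7mm torque=[ 0.21 -0.18  0.01] F=[ 1.   0.4 -6.3] grip=59
```

Emit:
arm_command:
  rows:
    - [0,[0,0,0.02],[0,0,0]]
    - [0,[0,0,0.05],[0,0,0]]
    - [0,[0,0,0.085],[0,0,0]]
    - [0,[0,0,0.12],[0,0,0]]
    - [0,[0,0,0.155],[0,0,0]]
    - [0,[0,0,0.19],[0,0,0]]
    - [0,[0,0,0.22],[0,0,0]]
    - [0,[0,0,0.24],[0,0,0]]
    - [0,[0,0,0.25],[0,0,0]]
    - [0,[0,0,0.25],[0,0,0]]

```text
time: 5.32
tool_pos: [0.5778, 0.2242, 0.2226]
tool_rot: [-0.0, 0.999, -0.044, 0.001]
contact_force: [0.2, -0.6, -8.5]
gripper_width: 0.155
grasp_force: 58.8
```

```bash
python3 -c "
from h import *
est();est()"
```

```text
t=5.32 tcp=[0.5778 0.2242 0.2226] hand=0.0010 tilt=-0.0018 floor=-0.1393 (0.1023 world) roll=-0.001 tin=-86.6mm torque=[ 0.24  0.01 -0.06] F=[ 0.2 -0.6 -8.5] grip=59
t=5.37 tcp=[0.5774 0.2241 0.2216] hand=0.0002 tilt=-0.0013 floor=-0.1393 (0.1013 world) roll=0.000 tin=-86.6mm torque=[ 0.19 -0.03 -0.01] F=[-0.7  0.4 -8.4] grip=59
```

Emit:
arm_command:
  rows:
    - [0,[0,0,0],[-0.0065,0.0006,0]]
    - [0,[0,0,0],[-0.013,0.0011,0]]
    - [0,[0,0,0],[-0.019,0.0017,0]]
    - [0,[0,0,0],[-0.019,0.0017,0]]
    - [0,[0,0,0],[-0.019,0.0017,0]]
    - [0,[0,0,0],[-0.019,0.0017,0]]
    - [0,[0,0,0],[-0.019,0.0017,0]]
    - [0,[0,0,0],[-0.019,0.0017,0]]

```text
time: 6.08
tool_pos: [0.5773, 0.224, 0.2214]
tool_rot: [0.015, 0.999, -0.044, -0.001]
contact_force: [-0.5, -0.2, -8.3]
gripper_width: 0.155
grasp_force: 58.8
```

```bash
python3 -c "
from h import *
est();est();est()"
```

```text
t=6.08 tcp=[0.5773 0.224  0.2214] hand=-0.0598 tilt=0.0244 floor=-0.1393 (0.1010 world) roll=0.001 tin=-76.2mm torque=[ 0.23 -0.02 -0.02] F=[-0.5 -0.2 -8.3] grip=59
t=6.13 tcp=[0.5773 0.224  0.2215] hand=-0.0598 tilt=0.0245 floor=-0.1394 (0.1011 world) roll=0.001 tin=-73.8mm torque=[ 0.21 -0.01  0.02] F=[-0.6  0.4 -8.7] grip=59
t=6.18 tcp=[0.5773 0.224  0.2215] hand=-0.0598 tilt=0.0251 floor=-0.1393 (0.1011 world) roll=0.001 tin=-71.2mm torque=[ 0.21 -0.01 -0.02] F=[-0.  -0.  -8.2] grip=59
```

Emit:
arm_command:
  rows:
    - [0,[0,0,0],[0,0,0]]
    - [0,[0,0,0],[0,0,0]]
    - [0,[0,0,0],[0.01,-0.0009,0]]
    - [0,[0,0,0],[0.02,-0.0017,0]]
    - [0,[0,0,0],[0.028,-0.0025,0]]
    - [0,[0,0,0],[0.035,-0.003,0]]

```text
time: 6.73
tool_pos: [0.5773, 0.2238, 0.2214]
tool_rot: [-0.013, 0.999, -0.044, 0.0]
contact_force: [0.4, 0.8, -7.8]
gripper_width: 0.158
grasp_force: 58.8
```

```bash
sed -i 's/hand=-np.arcsin(.*/hand=np.arcsin(R[2,1])/' h.py; python3 -c "
from h import *
est();est()"
```

```text
t=6.73 tcp=[0.5773 0.2238 0.2214] hand=-0.0261 tilt=-0.0232 floor=-0.1391 (0.1013 world) roll=0.001 tin=-36.7mm torque=[-0.    0.04  0.  ] F=[ 0.4  0.8 -7.8] grip=59
t=6.78 tcp=[0.5773 0.2236 0.2214] hand=-0.0264 tilt=-0.0232 floor=-0.1391 (0.1013 world) roll=0.001 tin=-35.0mm torque=[-0.06  0.03  0.  ] F=[ 0.3 -0.2 -6.7] grip=59
```

Emit:
arm_command:
  rows:
    - [0,[0,0,0],[-0.012,0.001,0]]
    - [0,[0,0,0],[-0.0235,0.0021,0]]
    - [0,[0,0,0],[-0.0235,0.0021,0]]
    - [0,[0,0,0],[-0.0235,0.0021,0]]
    - [0,[0,0,0],[-0.0235,0.0021,0]]

```text
time: 7.25
tool_pos: [0.5773, 0.2243, 0.2213]
tool_rot: [0.006, 0.999, -0.043, -0.0]
contact_force: [0.0, 0.4, -7.8]
gripper_width: 0.155
grasp_force: 58.8
```

```bash
python3 -c "
from h import *
est();est();est()"
```

```text
t=7.25 tcp=[0.5773 0.2243 0.2213] hand=0.0119 tilt=0.0111 floor=-0.1393 (0.1010 world) roll=0.001 tin=-32.4mm torque=[ 0.13 -0.07  0.09] F=[ 0.   0.4 -7.8] grip=59
t=7.30 tcp=[0.5773 0.2243 0.2214] hand=0.0118 tilt=0.0112 floor=-0.1393 (0.1010 world) roll=0.001 tin=-32.1mm torque=[ 0.08 -0.01 -0.01] F=[-0.4  0.2 -7.9] grip=59
t=7.35 tcp=[0.5773 0.2241 0.2214] hand=0.0118 tilt=0.0112 floor=-0.1393 (0.1010 world) roll=0.001 tin=-31.9mm torque=[ 0.12 -0.    0.04] F=[ 0.   0.5 -8.4] grip=59
```

Emit:
arm_command:
  rows:
    - [0,[0,0,0],[0,0,0]]
    - [0,[0,0,0],[0,0,0]]
    - [0,[0,0,0],[0,0,0]]
    - [0,[0,0,0],[0,0,0]]
    - [0,[0,0,0],[0,0,0]]
    - [0,[0,0,0],[0,0,0]]
    - [0,[0,0,0],[0.0076,-0.0007,0]]
    - [0,[0,0,0],[0.0127,-0.0011,0]]

```text
time: 8.07
tool_pos: [0.5773, 0.2241, 0.2214]
tool_rot: [-0.005, 0.999, -0.044, 0.0]
contact_force: [0.5, -0.4, -7.8]
gripper_width: 0.164
grasp_force: 58.8
```

```bash
python3 -c "
from h import *
est();est();est()"
```

```text
t=8.07 tcp=[0.5773 0.2241 0.2214] hand=-0.0091 tilt=-0.0096 floor=-0.1393 (0.1011 world) roll=0.001 tin=-31.8mm torque=[ 0.04  0.01 -0.01] F=[ 0.5 -0.4 -7.8] grip=59
t=8.12 tcp=[0.5773 0.2239 0.2215] hand=-0.0092 tilt=-0.0095 floor=-0.1394 (0.1011 world) roll=0.001 tin=-31.7mm torque=[ 0.03  0.01 -0.  ] F=[ 0.1 -0.5 -7.8] grip=59
t=8.17 tcp=[0.5773 0.2237 0.2214] hand=-0.0084 tilt=-0.0087 floor=-0.1393 (0.1011 world) roll=0.001 tin=-31.8mm torque=[0.01 0.06 0.02] F=[-0.5 -0.1 -8.3] grip=59
```

```bash
python3 -c "
from h import *
f=est(True);cv2.imwrite('pics/w2.png',f['color'][...,::-1])"
```

```text
n 19269 8021 Nmax 0.067
t=8.22 tcp=[0.5773 0.2238 0.2214] hand=-0.0082 tilt=-0.0086 floor=-0.1394 (0.1011 world) roll=0.001 tin=-32.0mm torque=[0.04 0.05 0.02] F=[ 0.6 -1.  -7.6] grip=59
```

View pics/w2.png

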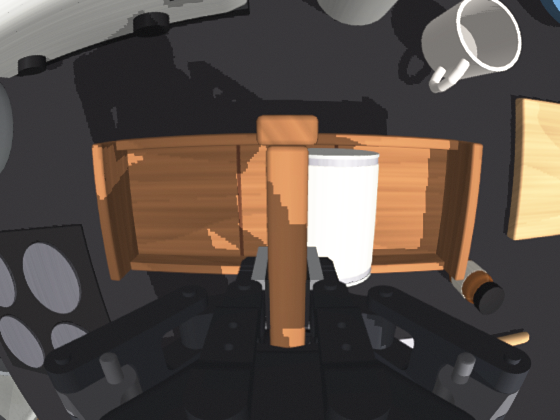

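The tin is now at pixel (343,210), just left of the right-hand line in carrier terms and straddling it. The estimate of about -32 mm agrees with the picture. It moved less than modelled, so I'll check whether it sticks.

Emit:
arm_command:
  rows:
    - [0,[0,0,0],[-0.009,0.0008,0]]
    - [0,[0,0,0],[-0.0178,0.0016,0]]
    - [0,[0,0,0],[-0.0178,0.0016,0]]
    - [0,[0,0,0],[-0.0178,0.0016,0]]

```text
time: 8.6
tool_pos: [0.5773, 0.2245, 0.2213]
tool_rot: [0.01, 0.999, -0.043, -0.001]
contact_force: [-0.2, -0.2, -9.1]
gripper_width: 0.154
grasp_force: 58.8
```

```bash
python3 -c "
from h import *
est();est();est();est()"
```

```text
t=8.60 tcp=[0.5773 0.2245 0.2213] hand=0.0199 tilt=0.0190 floor=-0.1393 (0.1010 world) roll=0.001 tin=-31.1mm torque=[ 0.11 -0.03 -0.02] F=[-0.2 -0.2 -9.1] grip=59
t=8.65 tcp=[0.5773 0.2243 0.2214] hand=0.0198 tilt=0.0190 floor=-0.1393 (0.1010 world) roll=0.001 tin=-30.3mm torque=[ 0.09  0.02 -0.02] F=[-0.2  0.1 -7.8] grip=59
t=8.70 tcp=[0.5773 0.2242 0.2214] hand=0.0199 tilt=0.0191 floor=-0.1393 (0.1010 world) roll=0.001 tin=-29.5mm torque=[ 0.12 -0.05 -0.06] F=[ 0.4 -0.3 -7.9] grip=59
t=8.75 tcp=[0.5773 0.2242 0.2214] hand=0.0199 tilt=0.0191 floor=-0.1393 (0.1010 world) roll=0.001 tin=-28.7mm torque=[ 0.07 -0.02 -0.01] F=[ 0.5 -0.6 -8.3] grip=59
```

```bash
cat >> h.py <<'E'
def edge(f):
    h=cv2.cvtColor(f["color"],cv2.COLOR_RGB2HSV).astype(int)[200:220,250:460]
    c=np.where(((h[...,1]<60)&(h[...,2]>120)).mean(0)>.5)[0]+250
    print("   white cols",c.min() if len(c) else None,c.max() if len(c) else None)
E
python3 -c "
from h import *
for i in range(5): edge(est())"
```

```text
t=8.80 tcp=[0.5773 0.2241 0.2214] hand=0.0199 tilt=0.0191 floor=-0.1393 (0.1010 world) roll=0.001 tin=-27.7mm torque=[ 0.09 -0.02 -0.01] F=[ 0.1  0.2 -8.2] grip=59
   white cols 308 369
t=8.85 tcp=[0.5773 0.2241 0.2214] hand=0.0199 tilt=0.0191 floor=-0.1393 (0.1011 world) roll=0.001 tin=-26.6mm torque=[ 0.07  0.   -0.01] F=[-0.9 -0.8 -8.2] grip=59
   white cols 308 368
t=8.90 tcp=[0.5773 0.224  0.2214] hand=0.0199 tilt=0.0191 floor=-0.1393 (0.1011 world) roll=0.002 tin=-25.5mm torque=[ 0.14  0.02 -0.  ] F=[ 0.1 -0.2 -7.4] grip=59
   white cols 308 366
t=8.95 tcp=[0.5773 0.224  0.2214] hand=0.0199 tilt=0.0191 floor=-0.1393 (0.1011 world) roll=0.001 tin=-24.2mm torque=[ 0.14  0.02 -0.  ] F=[-0.6  1.  -7.5] grip=59
   white cols 308 364
t=9.00 tcp=[0.5773 0.224  0.2214] hand=0.0199 tilt=0.0191 floor=-0.1393 (0.1011 world) roll=0.001 tin=-22.9mm torque=[ 0.11  0.02 -0.03] F=[-0.   0.4 -8.2] grip=59
   white cols 308 362
```

Emit:
arm_command:
  rows:
    - [0,[0,0,0],[0,0,0]]
    - [0,[0,0,0],[0,0,0]]
    - [0,[0,0,0],[0,0,0]]
    - [0,[0,0,0],[0,0,0]]
    - [0,[0,0,0],[0.0064,-0.0006,0]]
    - [0,[0,0,0],[0.0127,-0.0011,0]]

```text
time: 9.55
tool_pos: [0.5773, 0.2242, 0.2214]
tool_rot: [-0.0, 0.999, -0.044, -0.0]
contact_force: [0.3, 0.3, -8.2]
gripper_width: 0.156
grasp_force: 58.8
```

```bash
python3 -c "
from h import *
est();est();est()"
```

```text
t=9.55 tcp=[0.5773 0.2242 0.2214] hand=-0.0009 tilt=-0.0009 floor=-0.1393 (0.1011 world) roll=0.001 tin=-3.6mm torque=[-0.02  0.03 -0.03] F=[ 0.3  0.3 -8.2] grip=59
t=9.60 tcp=[0.5773 0.2239 0.2214] hand=-0.0013 tilt=-0.0010 floor=-0.1393 (0.1011 world) roll=0.001 tin=-1.7mm torque=[ 0.01 -0.   -0.  ] F=[ 1. -0. -9.] grip=59
t=9.65 tcp=[0.5773 0.2237 0.2214] hand=-0.0003 tilt=0.0001 floor=-0.1393 (0.1011 world) roll=0.001 tin=-0.0mm torque=[-0.05  0.   -0.02] F=[-0.1 -0.5 -8.4] grip=59
```

Nearly level at the middle with about 35 mm/s left, so I'll watch it.

```bash
python3 -c "
from h import *
for i in range(5): est()"
```

```text
t=9.70 tcp=[0.5773 0.2237 0.2214] hand=-0.0001 tilt=0.0004 floor=-0.1393 (0.1011 world) roll=0.001 tin=1.3mm torque=[-0.02  0.03  0.  ] F=[-0.2  0.5 -7.2] grip=59
t=9.75 tcp=[0.5773 0.2238 0.2214] hand=-0.0001 tilt=0.0002 floor=-0.1393 (0.1011 world) roll=0.001 tin=2.3mm torque=[0.01 0.01 0.02] F=[-0.5  0.7 -8.2] grip=59
t=9.80 tcp=[0.5773 0.2239 0.2214] hand=-0.0001 tilt=0.0003 floor=-0.1393 (0.1011 world) roll=0.001 tin=3.1mm torque=[-0.   -0.    0.01] F=[-0.6 -0.2 -8.7] grip=59
t=9.85 tcp=[0.5773 0.224  0.2214] hand=-0.0001 tilt=0.0003 floor=-0.1393 (0.1011 world) roll=0.001 tin=3.7mm torque=[-0.04  0.06  0.  ] F=[-0.3 -0.6 -8.5] grip=59
t=9.90 tcp=[0.5773 0.2241 0.2214] hand=-0.0001 tilt=0.0003 floor=-0.1393 (0.1011 world) roll=0.001 tin=4.1mm torque=[ 0.05 -0.03  0.02] F=[ 1.  -0.4 -8.6] grip=59
```

Emit:
arm_command:
  rows:
    - [0,[0,0,0.008],[0,0,0]]
    - [0,[0,0,0.022],[0,0,0]]
    - [0,[0,0,0.04],[0,0,0]]
    - [0,[0,0,0.06],[0,0,0]]
    - [0,[0,0,0.08],[0,0,0]]
    - [0,[0,0,0.1],[0,0,0]]
    - [0,[0,0,0.117],[0,0,0]]
    - [0,[0,0,0.127],[0,0,0]]
    - [0,[0,0,0.13],[0,0,0]]
    - [0,[0,0,0.13],[0,0,0]]
    - [0,[0,0,0.13],[0,0,0]]
    - [0,[0,0,0.13],[0,0,0]]

```text
time: 10.95
tool_pos: [0.577, 0.224, 0.2597]
tool_rot: [0.0, 0.999, -0.044, -0.001]
contact_force: [-0.0, 0.2, -8.2]
gripper_width: 0.159
grasp_force: 58.8
```

```bash
python3 -c "
from h import *
est()
for i in range(25): grab('wrist')
est();est()"
```

```text
t=10.95 tcp=[0.577  0.224  0.2597] hand=0.0003 tilt=0.0006 floor=-0.1393 (0.1394 world) roll=0.003 tin=4.4mm torque=[-0.02  0.01  0.03] F=[-0.   0.2 -8.2] grip=59
t=12.25 tcp=[0.5773 0.2241 0.2604] hand=-0.0002 tilt=0.0003 floor=-0.1393 (0.1401 world) roll=0.001 tin=4.4mm torque=[-0.02  0.03  0.03] F=[-0.   0.5 -8.2] grip=59
t=12.30 tcp=[0.5773 0.224  0.2604] hand=-0.0001 tilt=0.0003 floor=-0.1393 (0.1401 world) roll=0.001 tin=4.4mm torque=[-0.06  0.02  0.02] F=[ 0.8 -0.2 -7.8] grip=59
```

Emit:
arm_command:
  rows:
    - [0,[0,-0.001,0],[0,0,0]]
    - [0,[0,-0.004,0],[0,0,0]]
    - [0,[0,-0.009,0],[0,0,0]]
    - [0,[0,-0.016,0],[0,0,0]]
    - [0,[0,-0.025,0],[0,0,0]]
    - [0,[0,-0.036,0],[0,0,0]]
    - [0,[0,-0.049,0],[0,0,0]]
    - [0,[0,-0.064,0],[0,0,0]]
    - [0,[0,-0.081,0],[0,0,0]]
    - [0,[0,-0.099,0],[0,0,0]]
    - [0,[0,-0.119,0],[0,0,0]]
    - [0,[0,-0.139,0],[0,0,0]]

```text
time: 13.35
tool_pos: [0.5773, 0.1816, 0.2604]
tool_rot: [-0.0, 0.999, -0.044, -0.0]
contact_force: [-0.7, 0.2, -7.9]
gripper_width: 0.16
grasp_force: 58.8
```

Emit:
arm_command:
  rows:
    - [0,[0,-0.02,0],[0,0,0.001]]
    - [0,[0,-0.04,0],[0,0,0.003]]
    - [0,[-0.001,-0.06,0],[0,0,0.006]]
    - [0,[-0.002,-0.08,0],[0,0,0.009]]
    - [0,[-0.003,-0.1,0],[0,0,0.012]]
    - [0,[-0.004,-0.12,0],[0,0,0.015]]
    - [0,[-0.005,-0.14,0],[0,0,0.018]]
    - [0,[-0.006,-0.16,0],[0,0,0.021]]
    - [0,[-0.007,-0.18,0],[0,0,0.024]]
    - [0,[-0.008,-0.2,0],[0,0,0.027]]
    - [0,[-0.009,-0.22,0],[0,0,0.03]]
    - [0,[-0.01,-0.24,0],[0,0,0.0333]]

```text
time: 14.35
tool_pos: [0.5743, 0.1098, 0.2604]
tool_rot: [-0.0, 1.0, -0.017, -0.0]
contact_force: [-0.3, -0.1, -8.7]
gripper_width: 0.149
grasp_force: 58.8
```

```bash
python3 -c "
from h import *
est()"
```

```text
t=14.35 tcp=[0.5743 0.1098 0.2604] hand=-0.0002 tilt=0.0001 floor=-0.1393 (0.1401 world) roll=0.001 tin=5.1mm torque=[ 0.02  0.03 -0.02] F=[-0.3 -0.1 -8.7] grip=59
```

Emit:
arm_command:
  rows:
    - [0,[0,-0.015,0],[0,0,0]]
    - [0,[0,-0.035,0],[0,0,0]]
    - [0,[-0.001,-0.055,0],[0,0,0]]
    - [0,[-0.002,-0.075,0],[0,0,0]]
    - [0,[-0.003,-0.095,0],[0,0,0]]
    - [0,[-0.004,-0.115,0],[0,0,0]]
    - [0,[-0.005,-0.135,0],[0,0,0]]
    - [0,[-0.006,-0.155,0],[0,0,0]]
    - [0,[-0.007,-0.175,0],[0,0,0]]
    - [0,[-0.008,-0.195,0],[0,0,0]]
    - [0,[-0.009,-0.215,0],[0,0,0]]
    - [0,[-0.01,-0.235,0],[0,0,0]]

```text
time: 15.4
tool_pos: [0.5713, 0.0392, 0.2604]
tool_rot: [-0.0, 1.0, -0.018, -0.0]
contact_force: [-0.4, 0.2, -7.9]
gripper_width: 0.158
grasp_force: 58.8
```

Emit:
arm_command:
  rows:
    - [0,[0,-0.02,0],[0,0,0]]
    - [0,[0,-0.04,0],[0,0,0]]
    - [0,[-0.001,-0.06,0],[0,0,0]]
    - [0,[-0.002,-0.08,0],[0,0,0]]
    - [0,[-0.003,-0.1,0],[0,0,0]]
    - [0,[-0.004,-0.12,0],[0,0,0]]
    - [0,[-0.005,-0.14,0],[0,0,0]]
    - [0,[-0.006,-0.16,0],[0,0,0]]
    - [0,[-0.007,-0.18,0],[0,0,0]]
    - [0,[-0.008,-0.2,0],[0,0,0]]
    - [0,[-0.009,-0.22,0],[0,0,0]]
    - [0,[-0.01,-0.24,0],[0,0,0]]

```text
time: 16.4
tool_pos: [0.5683, -0.0328, 0.2604]
tool_rot: [-0.0, 1.0, -0.018, -0.0]
contact_force: [-0.4, -1.2, -8.5]
gripper_width: 0.158
grasp_force: 58.8
```

```bash
python3 -c "
from h import *
est()"
```

```text
t=16.40 tcp=[ 0.5683 -0.0328  0.2604] hand=-0.0001 tilt=-0.0001 floor=-0.1393 (0.1401 world) roll=0.001 tin=3.0mm torque=[-0.04  0.02  0.05] F=[-0.4 -1.2 -8.5] grip=59
```

Emit:
arm_command:
  rows:
    - [0,[0,-0.015,0],[0,0,0]]
    - [0,[0,-0.035,0],[0,0,0]]
    - [0,[0,-0.055,0],[0,0,0]]
    - [0,[0,-0.075,0],[0,0,0]]
    - [0,[0,-0.095,0],[0,0,0]]
    - [0,[0,-0.115,0],[0,0,0]]
    - [0,[0,-0.135,0],[0,0,0]]
    - [0,[0,-0.155,0],[0,0,0]]
    - [0,[0,-0.175,0],[0,0,0]]
    - [0,[0,-0.195,0],[0,0,0]]
    - [0,[0,-0.215,0],[0,0,0]]
    - [0,[0,-0.235,0],[0,0,0]]

```text
time: 17.45
tool_pos: [0.5683, -0.1033, 0.2604]
tool_rot: [-0.0, 1.0, -0.018, -0.0]
contact_force: [0.2, 0.9, -7.4]
gripper_width: 0.152
grasp_force: 58.8
```

Emit:
arm_command:
  rows:
    - [0,[0,-0.02,0],[0,0,0]]
    - [0,[0,-0.04,0],[0,0,0]]
    - [0,[0,-0.06,0],[0,0,0]]
    - [0,[0,-0.08,0],[0,0,0]]
    - [0,[0,-0.1,0],[0,0,0]]
    - [0,[0,-0.12,0],[0,0,0]]
    - [0,[0,-0.14,0],[0,0,0]]
    - [0,[0,-0.16,0],[0,0,0]]
    - [0,[0,-0.18,0],[0,0,0]]
    - [0,[0,-0.2,0],[0,0,0]]
    - [0,[0,-0.22,0],[0,0,0]]
    - [0,[0,-0.24,0],[0,0,0]]

```text
time: 18.45
tool_pos: [0.5683, -0.1753, 0.2604]
tool_rot: [-0.0, 1.0, -0.018, -0.0]
contact_force: [0.0, -0.8, -7.8]
gripper_width: 0.153
grasp_force: 58.8
```

Emit:
arm_command:
  rows:
    - [0,[0,-0.02,0],[0,0,0]]
    - [0,[0,-0.04,0],[0,0,0]]
    - [0,[0,-0.06,0],[0,0,0]]
    - [0,[0,-0.08,0],[0,0,0]]
    - [0,[0,-0.099,0],[0,0,0]]
    - [0,[0,-0.117,0],[0,0,0]]
    - [0,[0,-0.134,0],[0,0,0]]
    - [0,[0,-0.15,0],[0,0,0]]
    - [0,[0,-0.164,0],[0,0,0]]
    - [0,[0,-0.176,0],[0,0,0]]
    - [0,[0,-0.186,0],[0,0,0]]
    - [0,[0,-0.194,0],[0,0,0]]

```text
time: 19.45
tool_pos: [0.5683, -0.2332, 0.2604]
tool_rot: [-0.0, 1.0, -0.018, -0.0]
contact_force: [0.3, 0.9, -8.4]
gripper_width: 0.154
grasp_force: 58.8
```

Emit:
arm_command:
  rows:
    - [0,[0,-0.004,0],[0,0,0]]
    - [0,[0,-0.006,0],[0,0,0]]
    - [0,[0,-0.006,0],[0,0,0]]
    - [0,[0,-0.006,0],[0,0,0]]

```text
time: 19.78
tool_pos: [0.5683, -0.2345, 0.2604]
tool_rot: [-0.0, 1.0, -0.017, -0.0]
contact_force: [-0.1, -0.2, -8.2]
gripper_width: 0.158
grasp_force: 58.8
```

Run:
```python
from h import *
est()
n="t"
f=grab("top"); P=cloud(f); x,y,z=P[...,0],P[...,1],P[...,2]
w=(x>.4)&(x<.75)&(y<-.03)&(y>-.45)&wood(f)
for a,b in((.17,.20),(.10,.20)):
    p=P[w&(z>a)&(z<b)]; print(len(p), rect(p) if len(p)>5 else "")
f=grab("side"); P=cloud(f); x,y,z=P[...,0],P[...,1],P[...,2]
w=(x>.4)&(x<.75)&(y<-.03)&(y>-.45)&wood(f)
for a,b in((.17,.20),(.10,.20)):
    p=P[w&(z>a)&(z<b)]; print(len(p), rect(p) if len(p)>5 else "")
w=grab("wrist"); cv2.imwrite("pics/b1.png",np.hstack([f["color"][:,100:460],w["color"]])[::1,:,::-1][:, :800])
```

```text
t=19.78 tcp=[ 0.5683 -0.2345  0.2604] hand=-0.0003 tilt=0.0001 floor=-0.1393 (0.1401 world) roll=0.001 tin=-0.4mm torque=[-0.    0.    0.04] F=[-0.1 -0.2 -8.2] grip=59
501 (array([ 572., -233.]), array([302.1, 114.4]), 89.5)
3594 (array([ 570.6, -232.9]), array([302.2, 117.2]), 89.5)
429 (array([ 567.4, -231.2]), array([305.1, 134.3]), 86.84)
2404 (array([ 567.3, -231.9]), array([306.5, 134.3]), 86.84)
```

View pics/b1.png

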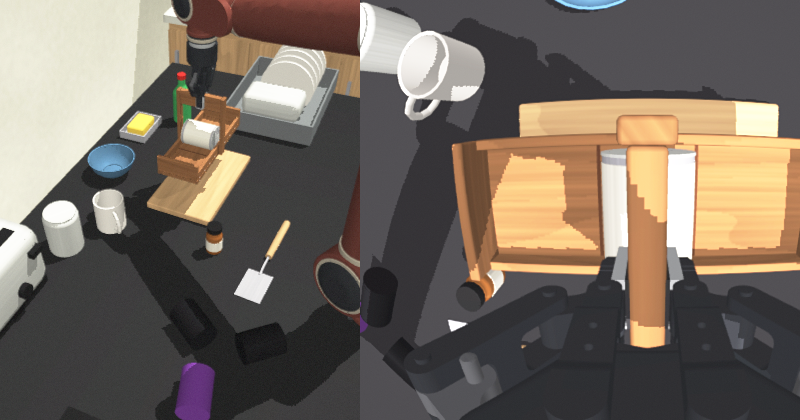

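The picture shows the carrier level above the board with the tin behind the handle, in the middle (wrist crop at (648,200)). The mug, at (440,65), and the jar, at (480,290), are undisturbed. I'll lower it and hold.

Emit:
arm_command:
  rows:
    - [0,[0,0,-0.01],[0,0,0]]
    - [0,[0,0,-0.03],[0,0,0]]
    - [0,[0,0,-0.06],[0,0,0]]
    - [0,[0,0,-0.09],[0,0,0]]
    - [0,[0,0,-0.12],[0,0,0]]
    - [0,[0,0,-0.15],[0,0,0]]
    - [0,[0,0,-0.18],[0,0,0]]
    - [0,[0,0,-0.21],[0,0,0]]
    - [0,[0,0,-0.24],[0,0,0]]
    - [0,[0,0,-0.26],[0,0,0]]
    - [0,[0,0,-0.275],[0,0,0]]
    - [0,[0,0,-0.28],[0,0,0]]

```text
time: 20.98
tool_pos: [0.5679, -0.2344, 0.1752]
tool_rot: [-0.0, 1.0, -0.018, -0.001]
contact_force: [-0.6, 0.6, -8.1]
gripper_width: 0.157
grasp_force: 58.8
```

```bash
python3 -c "
from h import *
est()
for i in range(42): grab('wrist')
est()"
```

```text
t=20.98 tcp=[ 0.5679 -0.2344  0.1752] hand=-0.0008 tilt=-0.0007 floor=-0.1393 (0.0549 world) roll=0.003 tin=-0.4mm torque=[ 0.04  0.03 -0.01] F=[-0.6  0.6 -8.1] grip=59
t=23.13 tcp=[ 0.5683 -0.2346  0.1764] hand=-0.0001 tilt=0.0002 floor=-0.1393 (0.0561 world) roll=0.001 tin=-0.4mm torque=[0.   0.04 0.04] F=[ 0.5  0.5 -6.8] grip=59
```

Emit:
arm_command:
  rows:
    - [0,[0,0,-0.01],[0,0,0]]
    - [0,[0,0,-0.025],[0,0,0]]
    - [0,[0,0,-0.04],[0,0,0]]
    - [0,[0,0,-0.053],[0,0,0]]
    - [0,[0,0,-0.063],[0,0,0]]
    - [0,[0,0,-0.07],[0,0,0]]
    - [0,[0,0,-0.075],[0,0,0]]
    - [0,[0,0,-0.078],[0,0,0]]
    - [0,[0,0,-0.08],[0,0,0]]
    - [0,[0,0,-0.082],[0,0,0]]
    - [0,[0,0,-0.084],[0,0,0]]
    - [0,[0,0,-0.084],[0,0,0]]

```text
time: 24.18
tool_pos: [0.5685, -0.2347, 0.1516]
tool_rot: [0.0, 1.0, -0.018, 0.0]
contact_force: [-0.2, 0.2, -7.1]
gripper_width: 0.156
grasp_force: 59.1
```

```bash
python3 -c "
from h import *
est();est()"
```

```text
t=24.18 tcp=[ 0.5685 -0.2347  0.1516] hand=0.0001 tilt=0.0002 floor=-0.1393 (0.0313 world) roll=0.001 tin=-0.4mm torque=[ 0.06  0.01 -0.  ] F=[-0.2  0.2 -7.1] grip=59
t=24.23 tcp=[ 0.5685 -0.2347  0.1516] hand=0.0001 tilt=0.0002 floor=-0.1393 (0.0313 world) roll=0.001 tin=-0.4mm torque=[ 0.    0.1  -0.07] F=[-1.1 -0.3 -7.7] grip=59
```

Emit:
arm_command:
  rows:
    - [0,[0,0,-0.001],[0,0,0]]
    - [0,[0,0,-0.002],[0,0,0]]
    - [0,[0,0,-0.003],[0,0,0]]
    - [0,[0,0,-0.003],[0,0,0]]
    - [0,[0,0,-0.003],[0,0,0]]

```text
time: 24.7
tool_pos: [0.5686, -0.2348, 0.1516]
tool_rot: [0.0, 1.0, -0.018, 0.0]
contact_force: [-5.0, 1.8, 1.7]
gripper_width: 0.158
grasp_force: 60.1
```

```bash
python3 -c "
from h import *
est()"
```

```text
t=24.70 tcp=[ 0.5686 -0.2348  0.1516] hand=0.0003 tilt=0.0002 floor=-0.1393 (0.0313 world) roll=0.001 tin=-0.4mm torque=[ 0.36  0.66 -0.02] F=[-5.   1.8  1.7] grip=60
```

Emit:
arm_command:
  rows:
    - [13,[0,0,-0.002],[0,0,0]]
    - [15,[0,0,-0.002],[0,0,0]]
    - [18,[0,0,-0.002],[0,0,0]]
    - [24,[0,0,-0.002],[0,0,0]]
    - [32,[0,0,-0.002],[0,0,0]]
    - [42,[0,0,-0.002],[0,0,0]]
    - [52,[0,0,-0.002],[0,0,0]]
    - [60,[0,0,-0.002],[0,0,0]]
    - [60,[0,0,-0.002],[0,0,0]]
    - [60,[0,0,-0.002],[0,0,0]]

```text
time: 25.58
tool_pos: [0.5683, -0.2347, 0.1497]
tool_rot: [-0.0, 1.0, -0.018, -0.0]
contact_force: [0.1, 0.6, 0.5]
gripper_width: 0.7
grasp_force: 0.0
```

```bash
python3 -c "
from h import *
print(monitor.state()['gripper_width'])
est()"
```

```text
0.7001718386213077
t=25.58 tcp=[ 0.5683 -0.2347  0.1497] hand=-0.0001 tilt=0.0003 floor=-0.1373 (0.0313 world) roll=0.001 tin=-0.5mm torque=[ 0.06 -0.03  0.02] F=[0.1 0.6 0.5] grip=0
```

Released, and the tin is steady. Now straight up.

Emit:
arm_command:
  rows:
    - [60,[0,0,0.02],[0,0,0]]
    - [60,[0,0,0.06],[0,0,0]]
    - [60,[0,0,0.12],[0,0,0]]
    - [60,[0,0,0.2],[0,0,0]]
    - [60,[0,0,0.28],[0,0,0]]
    - [60,[0,0,0.36],[0,0,0]]
    - [60,[0,0,0.42],[0,0,0]]
    - [60,[0,0,0.45],[0,0,0]]
    - [60,[0,0,0.45],[0,0,0]]
    - [60,[0,0,0.45],[0,0,0]]

```text
time: 26.47
tool_pos: [0.5684, -0.2347, 0.2852]
tool_rot: [0.0, 1.0, -0.018, 0.0]
contact_force: [0.2, 0.8, 0.1]
gripper_width: 0.704
grasp_force: 0.0
```

Run:
```python
from h import *
f=grab("side"); P=cloud(f); x,y,z=P[...,0],P[...,1],P[...,2]
w=(x>.4)&(x<.75)&(y<-.03)&(y>-.45)&wood(f)
for a,b in((.175,.2),(.065,.08)): p=P[w&(z>a)&(z<b)]; print(len(p),rect(p))
w=grab("wrist"); cv2.imwrite("pics/e1.png",np.hstack([f["color"][:,100:460],w["color"][:,60:500]])[:,:,::-1])
```

```text
345 (array([ 567.6, -231.9]), array([ 23.8, 133.1]), 88.26)
281 (array([ 566.7, -234.1]), array([307.5, 130.6]), 87.44)
```

View pics/e1.png

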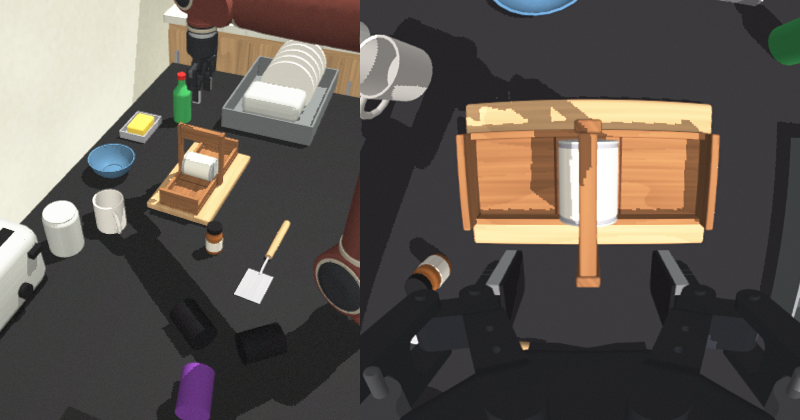

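The carrier stands centred and square on the board, with the tin between the lines (wrist crop at (588,180)) and the gripper clear. I'm handing it in.

```bash
python3 -c "
from h import *
print(manip.job_done())"
```

```text
the job is handed in; nothing more can be done
None
```

The job is handed in at about 27 s of the 72 s allowed: in the last measurements the carrier stood centred and square on the board, let go, with the tin about 0.5 mm off the middle and nothing else visibly moved; the hand-in returned no verdict.

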